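# Clip the pancake turner into its holder

## Task

Put the pancake turner away: of the three black-handled utensils on the red mat it is the one with the wide, flat, slotted blade. Press its handle level down into both sprung clips of the utensil holder, with the middle of the handle midway between the clips, until it snaps fully home, then let go; leave the palette knife and the spoon lying where they are.

Things in the scene. Friction and masses are not known exactly. Their poses are not given: they have to be found in the camera images.
- turner: Turner, 0.14 kg, flat on a 3 mm mat. Black handle 150 long, 24 wide, 20 high; then a thin 45 mm neck and a slotted steel blade 95 x 80 x 3 mm, level with the handle's underside. Reaches 75 mm behind, 210 mm ahead of the origin: the middle of the handle's underside (balance point 40 mm further to the blade). x along the handle to the blade, y across, z up.
- holder: Holder, fixed. Wooden base 150 x 80 x 10 mm, origin under its centre at table height. Two steel clips, each 14 mm long, at x = -45 and +45 mm; clipped handle lies along x, blade at either end. Jaws spring apart in y (about 8 N in all): mouth 56 wide at z = 90, neck 14 at z = 66, below it a pocket 27 wide; handle's underside rests at z = 40. 72 mm free between clips for fingers, down to z = 10.
- palette_knife: Palette knife lying on the mat, to be left alone: narrow steel blade 30 mm wide reaching 225 mm ahead of the origin, the same black handle as the turner (150 mm long, 24 mm wide, 20 mm high, flat on the mat; origin at the middle of the handle's underside, x along the handle to the head, z up).
- spoon: Serving spoon lying on the mat, to be left alone: round steel bowl 68 mm across and 15 mm high, its centre 148 mm ahead of the origin, the same black handle as the turner (150 mm long, 24 mm wide, 20 mm high, flat on the mat; origin at the middle of the handle's underside, x along the handle to the head, z up).
There are look-alikes about, which are no part of the job. There is more than one size of the holder; the one meant has the size given above.

How it is judged (in metres and radians):
At the end, for the whole second after the job is handed in: Handle home in both clips: underside 33 to 47 mm above the table, its middle within 20 mm of midway between the clips and 10 mm of their centre line, in line and level within 0.17 rad, at rest; palette knife and spoon within 40 mm of their starts (z of turner in the frame of holder between 0.033 and 0.047 m and x of turner in the frame of holder between -0.02 and 0.02 m and y of turner in the frame of holder between -0.01 and 0.01 m and angle between the x axis of turner and the x axis of holder, either way round below 0.17 rad and angle between turner's own z axis and vertical below 0.17 rad and linear speed of turner below 0.02 m/s and distance of each of palette_knife, spoon from where it was at the start of the episode below 0.04 m); the robot touches nothing.
It fails at once if the palette knife or the spoon is shifted by more than 40 mm (distance of any of palette_knife, spoon from where it was at the start of the episode above 0.04 m).
It also fails if it takes over 35 s, if anything falls off the work surface, if the arm or the gripper's body presses on something with over 40 N, if the wrist force passes 120 N, or if a joint passes its speed limit or range.

## Robot

A 6-joint arm with a two-finger parallel gripper is mounted at the origin on the work surface. World frame = base frame: x ahead of the robot, y to its left, z up, the work surface at z = 0. Lengths are in mm, angles in degrees, forces in N, time in s.
With the tool pointing down it reaches from about 350 to 850 mm from the base axis. Payload 8.1 kg.
Tool frame: the origin (TCP) lies midway between the tips of the shut fingers; the grasp point (between the pads) lies 19 mm behind it; x points along the fingers, y is the direction in which the jaws open and shut, and the axes are right-handed (so a half turn about x gives the same grasp; the last joint's range is limited). The gripper opens to 85 mm and grips with 20 to 120 N. Pads are 22 mm wide; open, the fingers measure 114 mm over their backs; the gripper's body (76 mm by 85 mm) begins 54 mm behind the grasp point. The pads swing forward as they close: fully open they stand 13 mm farther back than shut.
Start: joints at [62.544, 7.471, 85.268, -0, 87.261, -4.893], TCP at [230.2, 554.088, 231.292] pointing down, gripper open.
Joint ranges: [-169.43, 169.43], [-51.17, 129.36], [1.28, 143.12], [-76.62, 256.62], [0, 156.53], [-152.29, 152.29]. Speed limits (degrees/s): [136.94, 136.94, 159.86, 180, 180, 180].

## Interface

Orientations are given as [roll, pitch, yaw] about the fixed x, y, z axes, in that order (R = Rz(yaw) Ry(pitch) Rx(roll)).
In Python, from bench import r gives the robot as it stands.
- The arm moves only by the tool move_arm, never from a script. Its argument "deltas" is a list of rows, each a list of 2 entries, a list of its own where there are three numbers: the shift along the tool's x, y, z in mm, then the turn about the tool's x in degrees. A call has 1 to 12 rows; each row is the pose to reach, as a shift and turn from the pose measured when the call began, along the tool's axes at that moment; what a row does not reach only later rows make up. A row lasts 1/8 s, in which the tool goes at most 62.5 mm and 10.7 degrees, less where a joint would pass 70% of its speed; a pose out of reach is approached as far as the arm can. A call with a gripper value outside its range is refused whole. "jaw" is the opening, from -1 (shut) to 1 (fully open), set as the call begins (left out, the last holds). The fingers move at their own pace and stop on an object; "squeeze" is the grip in N (left out, the last holds). Time passes only in rows, so rows that repeat a pose let the fingers close. It gives the time, the measured TCP pose, the force and the opening at its end, in the units of the state.
- r.sense(): the state, without advancing time (a new reading comes with each control period).
- r.snapshot(name): name is "side" or "top"; returns (picture, depth): 384x512x3 uint8, red, green, blue; 384x512 float32, mm along the optical axis (not along the pixel's ray), 0 where there is no reading.
- r.get_calibration(name): a dict with "fovy" (degrees; the focal length in pixels is half the picture's height over the tangent of half this angle, whatever the lens; pixels are square), "cx", "cy" (the principal point, pixels), "position" and "attitude" of the camera in the world. Camera axes: x right, y down, z forward; pixel columns grow to the right and rows downward; lengths in mm; the calibration is good to about 2 mm. A picture is of the moment at which its call begins. get_calibration takes no time and is no camera call.
- r.hand_in(): hands the job in, once; it reports no verdict.
The state is a dict: "time": time; "joint_pos": joint angles; "qd": joint speeds; "joint_efforts": joint torques, N m; "tool_pos": TCP position; "tcp_rot": TCP orientation; "ft_force": force on the tool from outside, world axes, zero at the start; "wrist_torque": the same for the moment, N m; "finger_gap": finger opening in mm.
Only numpy, scipy, OpenCV 4.12 (cv2) and the standard library are available. Lean on these libraries where they do the work, as an engineer would, in place of code of your own. Each camera call takes 0.05 s, during which the arm holds its last target. There are 200 camera calls.

## Working session

There is one attempt and no reset: what is moved stays moved. The work goes in short steps, Python scripts to look and compute and a tool call to move; the robot and the scene stay as the last step left them, time stands still between calls to the robot, and variables do not carry over. Pictures are saved under pics/ and viewed, about 8 in all and at most 12, crops included, and the job is handed in when it is done.

Besides the shell and the picture viewer there is one more tool, called after "Call:" as name(argument=value, ...), one argument or row to a line, values as JSON. move_arm: Moves the arm, as the interface text tells. Its arguments: {"type":"object","properties":{"deltas":{"type":"array","items":{"type":"array"}},"jaw":{"type":"number"},"squeeze":{"type":"number"}},"required":["deltas"]}

```bash
mkdir -p pics; ls; python3 - <<'E'
from bench import r
import cv2,numpy as np
for n in("top","side"):
    p,d=r.snapshot(n); cv2.imwrite(f"pics/{n}0.png",p[:,:,::-1]); np.savez(f"{n}0.npz",p=p,d=d); print(n,r.get_calibration(n))
print(r.sense())
E
```

```text
pics
top {'fovy': 47.51734690153638, 'cx': 260.31958868206453, 'cy': 189.88032473183344, 'position': array([ 217.90845215,   13.49452621, 1232.03010185]), 'attitude': array([-169.99730454,   -0.48055862,  -90.65708903])}
side {'fovy': 47.56975698489895, 'cx': 242.51405571457136, 'cy': 186.56144783280348, 'position': array([-113.11706185, -594.34141463,  954.59526122]), 'attitude': array([-138.51856588,    0.32267193,  -43.29823276])}
{'time': 0.1, 'joint_pos': array([ 6.25431922e+01,  7.51092195e+00,  8.53214395e+01,  9.63998083e-04,
        8.72617888e+01, -4.89502743e+00]), 'qd': array([ 0.04561221, -0.11900061, -0.16872925, -0.10104879, -0.06596744,
        0.00075441]), 'joint_efforts': array([ 1.16099051e-03, -5.70957649e+01, -5.01937401e+01, -1.94929630e-04,
        8.20699031e-03,  1.01237968e-04]), 'tool_pos': array([229.97748773, 553.65392474, 230.36319889]), 'tcp_rot': array([ -95.4809382 ,   89.90584482, -118.04276544]), 'ft_force': array([ 0.5351286 , -0.50443058,  0.40560436]), 'wrist_torque': array([-0.02644601,  0.00411504, -0.02704536]), 'finger_gap': 84.9820331672221}
```

View pics/top0.png

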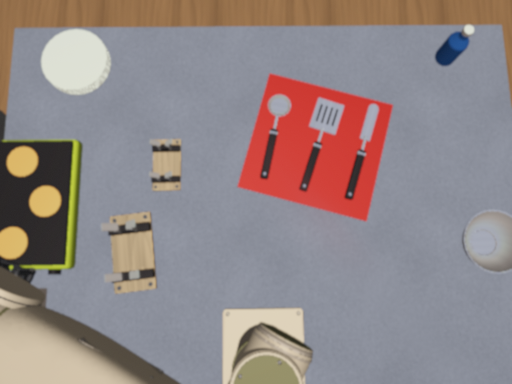

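View pics/side0.png

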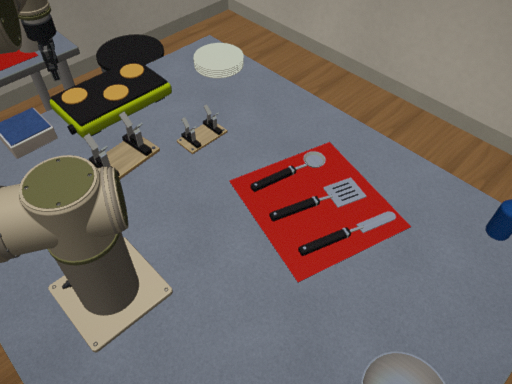

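Top view: turner is the middle utensil (handle about (311,166), blade (326,116)), with the spoon on its left and the palette knife on its right. There are two holders, at (132,252) (larger) and (166,164) (smaller). I'll measure them next.

```bash
cat > h.py <<'E'
import numpy as np,cv2
from scipy.spatial.transform import Rotation as R
from bench import r
def cam(n,c=None):
    c=c or r.get_calibration(n); f=192/np.tan(np.radians(c["fovy"]/2))
    return f,c["cx"],c["cy"],np.array(c["position"]),R.from_euler("xyz",c["attitude"],degrees=True).as_matrix()
def plane(n,uv,z):
    f,cx,cy,p,M=cam(n); uv=np.atleast_2d(uv).astype(float)
    d=np.c_[(uv[:,0]-cx)/f,(uv[:,1]-cy)/f,np.ones(len(uv))]@M.T
    return p+d*((z-p[2])/d[:,2])[:,None]
def cloud(n,d):
    f,cx,cy,p,M=cam(n); v,u=np.mgrid[:384,:512]
    return p+np.stack([(u-cx)/f*d,(v-cy)/f*d,d],-1)@M.T
def rect(n,mask,z):
    v,u=np.nonzero(mask); P=plane(n,np.c_[u,v],z)[:,:2].astype(np.float32)
    c,s,a=cv2.minAreaRect(P); b=cv2.boxPoints((c,s,a)); e=b[1]-b[0],b[2]-b[1]
    L=max(e,key=np.linalg.norm); return np.array(c),sorted(s),np.degrees(np.arctan2(L[1],L[0]))%180,P.mean(0)
E
python3 - <<'E'
from h import *
np.set_printoptions(precision=1,suppress=True)
for n in("top","side"):
    z=np.load(n+"0.npz");p,d=z["p"],z["d"];hsv=cv2.cvtColor(p,cv2.COLOR_RGB2HSV);C=cloud(n,d)
    print(n,"table z",np.median(C[230:250,200:230,2]) if n=="top" else np.median(C[300:330,200:230,2]))
    # handles: dark within red-mat hull
    red=((hsv[...,0]<8)|(hsv[...,0]>172))&(hsv[...,1]>150)&(hsv[...,2]>100)&(np.arange(512)[None]>200)
    v,u=np.nonzero(red);hull=cv2.convexHull(np.c_[u,v].astype(np.int32));m=np.zeros(red.shape,np.uint8);cv2.fillConvexPoly(m,hull,1)
    print("mat",rect(n,m,3))
    for nm,k,zz in(("dark",(hsv[...,2]<75)&(m>0),22),("steel",(hsv[...,1]<70)&(hsv[...,2]>110)&(m>0),5)):
        N,l,s,_=cv2.connectedComponentsWithStats(k.astype(np.uint8))
        for i in range(1,N):
            if s[i,4]>60: print(nm,s[i],*rect(n,l==i,zz),"z",np.median(C[l==i][:,2]))
    wood=(hsv[...,0]>8)&(hsv[...,0]<25)&(hsv[...,1]>60)&(hsv[...,2]>120)
    x=C[...,0];y=C[...,1]; wood&=(x>80)&(x<650)&(y>150)&(y<500)&(C[...,2]<25)
    wood=cv2.morphologyEx(wood.astype(np.uint8),cv2.MORPH_CLOSE,np.ones((9,9)))
    N,l,s,_=cv2.connectedComponentsWithStats(wood)
    for i in range(1,N):
        if s[i,4]>150: print("wood",s[i],*rect(n,l==i,10),"z",np.median(C[l==i][:,2]))
    # tall points
    for nm,b in (("big",(100,110,160,300)),("small",(145,130,190,195))):
        if n=="top":
            s=np.zeros(red.shape,bool);s[b[1]:b[3],b[0]:b[2]]=1; k=s&(C[...,2]>55)&(C[...,2]<130)
            N,l,st,ce=cv2.connectedComponentsWithStats(k.astype(np.uint8))
            for i in range(1,N): 
                if st[i,4]>4: print(nm,st[i],C[l==i].mean(0),C[l==i].max(0))
z=np.load("top0.npz")["p"][120:310,90:220]; cv2.imwrite("pics/crop.png",cv2.resize(z[:,:,::-1],None,fx=3,fy=3,interpolation=2))
E
```

```text
top table z 1.2210526432177176
mat (array([ 566.9, -163.9]), [357.1719055175781, 377.268798828125], np.float32(74.28218), array([ 562.6, -163.8], dtype=float32))
dark [263 135  12  38 192] [538.2 -23.9] [14.815814971923828, 110.97184753417969] 167.36394 [538.8 -24.1] z 23.74228609861666
dark [303 147  16  37 198] [ 501.8 -142.4] [15.666833877563477, 107.73196411132812] 161.00758 [ 503.2 -143. ] z 23.84721260801689
dark [346 155  17  43 247] [ 468.1 -265.7] [17.025253295898438, 127.78105926513672] 161.79063 [ 471.8 -266.7] z 24.23225864021606
steel [268  95  23  35 412] [674.5 -47.2] [64.74580383300781, 101.961181640625] 144.40927 [684.5 -56.7] z 11.169903980920026
steel [310  98  34  45 872] [ 637.7 -190.7] [79.70584106445312, 131.99032592773438] 160.61311 [ 652.2 -195.8] z 7.097074036239746
steel [360 104  18  47 395] [ 620.  -317.3] [29.820322036743164, 145.93638610839844] 161.62224 [ 628.6 -320.4] z 7.40859012994315
wood [ 153  140   28   50 1118] [510.6 268.4] [77.82257843017578, 144.29498291015625] 179.48563 [510.6 264.9] z 11.720692859804444
wood [ 110  212   46   81 2286] [263
[... 1186 characters left out ...]
782470703125] 161.72763 [ 469.9 -271.4] z 22.782900680325497
steel [296 152  29  17 283] [683.8 -39.7] [63.708560943603516, 95.61468505859375] 144.20932 [691.9 -47.9] z 10.593664571145041
steel [319 178  47  29 593] [ 642.8 -190.1] [80.02696228027344, 125.68606567382812] 160.72638 [ 653.2 -194.9] z 7.2551529810751845
steel [350 212  46  21 390] [ 625.3 -317.2] [29.845102310180664, 140.01641845703125] 161.69005 [ 631.7 -319.2] z 7.246850541065669
wood [177 124  50  29 579] [511.1 270.2] [78.68268585205078, 150.92176818847656] 0.650039 [507.3 263.3] z 11.430079148882669
wood [107 138  52  39 944] [292.2 362.9] [113.08200073242188, 158.41494750976562] 6.085297 [290.  353.4] z 15.286177888549048
```

View pics/crop.png

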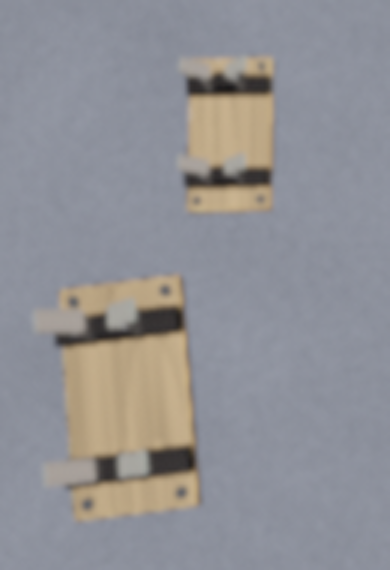

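Crop: the smaller holder (crop centre (229,135), i.e. top pixel (166,165)) has a 150 x 80 base and its clips are 90 mm apart with tops near 92, so it is the one meant. The other measures 209 x 112.
Next I'll refine the handle and jaw centre lines and compute the approach.

```bash
cat >> h.py <<'E'
def delta(pos,yaw=None):
    s=r.sense(); M=R.from_euler("xyz",s["tcp_rot"],degrees=True).as_matrix()
    a=np.degrees(np.arctan2(M[1,1],M[0,1])); turn=0
    if yaw is not None: turn=-((yaw-a+90)%180-90)   # tool x points down: turn about it lowers world yaw
    print("t",round(s["time"],2),"pos",s["tool_pos"].round(1),"x-axis",M[:,0].round(3),"jaw yaw",a.round(1),"gap",round(s["finger_gap"],1),"F",s["ft_force"].round(1),"j6",s["joint_pos"][5].round(1))
    print("delta",(M.T@(np.array(pos)-s["tool_pos"])).round(1),"turn",round(turn,1))
E
python3 - <<'E'
from h import *
np.set_printoptions(precision=1,suppress=True)
for n in("top","side"):
    z=np.load(n+"0.npz");p,d=z["p"],z["d"];C=cloud(n,d)
    X=C-np.array([502,-143,0]);a=np.radians(-19.3);u=X@[np.cos(a),np.sin(a),0];v=X@[-np.sin(a),np.cos(a),0]
    k=(abs(u)<100)&(abs(v)<25)&(C[...,2]>16)&(C[...,2]<32)
    q=np.c_[u[k],v[k]]; print(n,len(q),np.percentile(q,[0,2,50,98,100],axis=0).T,np.median(C[k][:,2]),"fit",np.polyfit(q[:,0],q[:,1],1))
    k=(abs(C[...,0]-511)<85)&(abs(C[...,1]-269)<60)&(C[...,2]>84)&(C[...,2]<100)
    for s in(467,556):
        j=k&(abs(C[...,0]-s)<20); w=C[j]; print("clip",s,len(w),w[:,0].mean(),np.percentile(w[:,1],[0,50,100]),w[w[:,1]>269].mean(0),w[w[:,1]<269].mean(0))
delta([502,-143,150],70.7)
E
```

```text
top 438 [[-75.9 -72.2  -1.1  77.6  98.1]
 [-12.1 -11.6   0.1  11.3  11.9]] 23.61796796780345 fit [0. 0.]
clip 467 34 467.10093374654366 [238.8 291.6 299.3] [467.4 295.1  88.7] [466.8 243.   88.8]
clip 556 32 557.2184366913543 [241.6 291.4 299.1] [557.5 295.9  87.8] [556.9 244.6  88.3]
side 429 [[-75.9 -73.2  -1.4  77.2  95.6]
 [-13.2 -12.1  -1.7  11.3  12.8]] 23.147027457116906 fit [-0.  -1.8]
clip 467 19 467.0267412542131 [238.4 293.9 298.8] [467.6 294.8  87.4] [465.8 241.3  89.8]
clip 556 18 557.8704677834447 [241.1 294.7 304. ] [557.2 296.8  88.1] [559.6 243.6  88.8]
t 0.1 pos [230.  553.7 230.4] x-axis [-0. -0. -1.] jaw yaw 67.4 gap 85.0 F [ 0.5 -0.5  0.4] j6 -4.9
delta [  81.2 -538.8  518.5] turn -3.3
```

Turner origin is (502,-143) with yaw -19.3°. Holder centre is (512,269.6) with yaw 0.75°. Heights and sizes match those given.

Call:
move_arm(
  deltas=[
    [[0, -45, 43], 0],
    [[0, -90, 86], 0],
    [[0, -135, 130], 0],
    [[0, -180, 173], -1],
    [[0, -225, 216], -1],
    [[0, -270, 259], -2],
    [[0, -315, 302], -2],
    [[10, -360, 346], -3],
    [[20, -405, 389], -3],
    [[40, -450, 432], -3],
    [[60, -495, 475], -3],
    [[80, -539, 518], -3.3],
  ],
  jaw=1,
)

```text
time: 1.6
tool_pos: [498.3, -136.4, 153.4]
tcp_rot: [-95.8, 89.9, -115.1]
ft_force: [0.3, 1.3, 0.8]
finger_gap: 85.5
```

```bash
python3 -c "
from h import *
delta([502,-143,4],70.7)"
```

```text
t 1.6 pos [ 498.3 -136.4  153.4] x-axis [-0.001 -0.001 -1.   ] jaw yaw 70.7 gap 85.5 F [0.3 1.3 0.8] j6 -91.6
delta [149.4  -4.8   5.7] turn 0.0
```

Call:
move_arm(
  deltas=[
    [[20, -4.8, 5.7], 0],
    [[60, -4.8, 5.7], 0],
    [[100, -4.8, 5.7], 0],
    [[125, -4.8, 5.7], 0],
    [[140, -4.8, 5.7], 0],
    [[146, -4.8, 5.7], 0],
    [[149, -4.8, 5.7], 0],
    [[149, -4.8, 5.7], 0],
    [[149, -4.8, 5.7], 0],
  ],
)

```text
time: 2.72
tool_pos: [502.7, -143.3, 5.3]
tcp_rot: [-47.7, 89.9, -67.0]
ft_force: [0.8, 0.1, -0.1]
finger_gap: 85.4
```

```bash
python3 -c "
from h import *
delta([502,-143,4],70.7)"
```

```text
t 2.73 pos [ 502.7 -143.3    5.3] x-axis [ 0.001 -0.002 -1.   ] jaw yaw 70.7 gap 85.4 F [ 0.8  0.1 -0.1] j6 -92.1
delta [ 1.3  0.  -0.7] turn 0.0
```

Pose is good. I'll close the jaws here.

Call:
move_arm(
  deltas=[
    [[0, 0, 0], 0],
    [[0, 0, 0], 0],
    [[0, 0, 0], 0],
    [[0, 0, 0], 0],
    [[0, 0, 0], 0],
    [[0, 0, 0], 0],
    [[0, 0, 0], 0],
    [[0, 0, 0], 0],
  ],
  jaw=-1,
  squeeze=90,
)

```text
time: 3.72
tool_pos: [503.0, -143.4, 5.7]
tcp_rot: [-36.1, 89.9, -55.4]
ft_force: [-0.4, -0.1, 5.4]
finger_gap: 22.1
```

Call:
move_arm(
  deltas=[
    [[-10, 0, 0], 0],
    [[-30, 0, 0], 0],
    [[-60, 0, 0], 0],
    [[-100, 0, 0], 0],
    [[-140, 0, 0], 0],
    [[-170, 0, 0], 0],
    [[-180, 0, 0], 0],
    [[-180, 0, 0], 0],
    [[-180, 0, 0], 0],
  ],
)

```text
time: 4.85
tool_pos: [501.8, -142.7, 183.8]
tcp_rot: [-121.4, 89.9, -140.6]
ft_force: [-0.5, 0.0, -0.8]
finger_gap: 21.9
```

```bash
python3 -c "
from h import *
delta([512,269.6,185],90.75)"
```

```text
t 4.85 pos [ 501.8 -142.7  183.8] x-axis [-0.001 -0.001 -1.   ] jaw yaw 70.7 gap 21.9 F [-0.5  0.  -0.8] j6 -92.2
delta [  -1.7  392.5 -126.5] turn -20.0
```

Call:
move_arm(
  deltas=[
    [[0, 20, -6], -1],
    [[0, 60, -19], -3],
    [[0, 100, -32], -5],
    [[0, 140, -45], -7],
    [[0, 180, -58], -9],
    [[0, 220, -71], -11],
    [[0, 260, -84], -13],
    [[0, 300, -97], -15],
    [[0, 340, -110], -17],
    [[0, 375, -121], -19],
    [[0, 392, -126.5], -20],
    [[0, 392, -126.5], -20],
  ],
)

```text
time: 6.35
tool_pos: [511.1, 269.5, 182.0]
tcp_rot: [-149.3, 89.8, -148.5]
ft_force: [0.5, -0.3, -1.0]
finger_gap: 21.7
```

Call:
move_arm(
  deltas=[
    [[0, 0, 0], 0],
    [[0, 0, 0], 0],
    [[0, 0, 0], 0],
  ],
)

```text
time: 6.72
tool_pos: [511.3, 268.7, 182.0]
tcp_rot: [-146.7, 89.8, -145.9]
ft_force: [0.2, -0.2, -1.1]
finger_gap: 21.6
```

```bash
python3 - <<'E'
from h import *
np.set_printoptions(precision=1,suppress=True)
delta([512,269.6,185],90.75)
im=[]
for n in("top","side"):
    p,d=r.snapshot(n); np.savez(n+"1.npz",p=p,d=d); C=cloud(n,d); 
    k=(C[...,0]>415)&(C[...,0]<740)&(abs(C[...,1]-269)<60)&(C[...,2]>150)&(C[...,2]<225)
    for a,b in((420,500),(530,600),(640,740)):
        w=C[k&(C[...,0]>a)&(C[...,0]<b)]; print(n,a,len(w),w.min(0),np.median(w,0),w.max(0)) if len(w) else 0
    im.append(p[60:260,90:260] if n=="top" else p[30:230,140:310])
cv2.imwrite("pics/hover.png",cv2.resize(np.hstack(im)[:,:,::-1],None,fx=2.3,fy=2.3,interpolation=2))
E
```

```text
t 6.72 pos [511.3 268.7 182. ] x-axis [-0. -0. -1.] jaw yaw 90.7 gap 21.6 F [ 0.2 -0.2 -1.1] j6 -68.1
delta [-3.   0.9  0.7] turn -0.0
top 420 106 [460.7 257.5 191.9] [478.1 270.2 199.9] [500. 281. 217.]
top 640 749 [640.4 229.3 176.2] [684.5 260.8 182. ] [722.1 310.6 189.3]
side 420 206 [434.9 252.1 180.1] [465.2 259.2 197.7] [499.9 289.1 224.6]
side 530 114 [531.9 253.5 181.2] [564.1 258.7 194.7] [598.5 279.5 204.5]
side 640 392 [640.1 229.5 176.8] [680.  269.  182.4] [724.4 314.1 186.7]
```

View pics/hover.png

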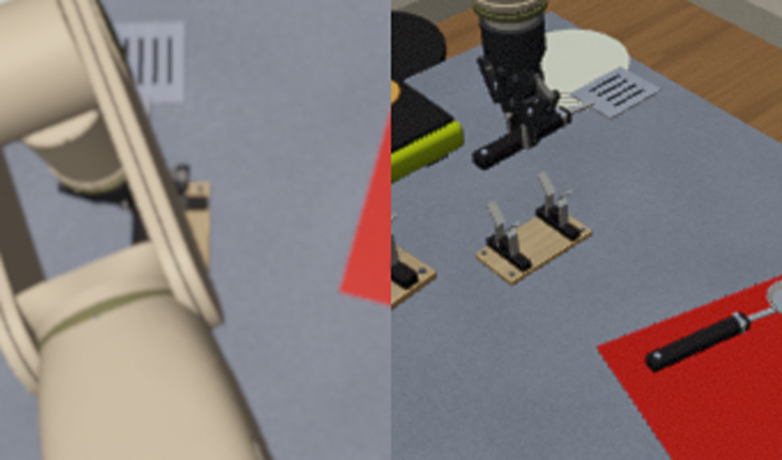

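Hover picture: the turner hangs level over the small holder, with the blade away from the robot and the handle above both clips (side half, about (520,140)). The rear end at x 435 and the tip at 723 agree with the plan. Now I'll lower it to the mouth and press.

Call:
move_arm(
  deltas=[
    [[10, 0.9, 0.7], 0],
    [[30, 0.9, 0.7], 0],
    [[50, 0.9, 0.7], 0],
    [[70, 0.9, 0.7], 0],
    [[85, 0.9, 0.7], 0],
    [[88, 0.9, 0.7], 0],
    [[88, 0.9, 0.7], 0],
  ],
)

```text
time: 7.7
tool_pos: [511.9, 269.8, 94.3]
tcp_rot: [-146.7, 89.8, -146.0]
ft_force: [0.3, -0.6, -1.0]
finger_gap: 21.9
```

```bash
python3 -c "
from h import *
delta([512,269.6,42.7],90.75)"
```

```text
t 7.7 pos [511.9 269.8  94.3] x-axis [-0.003 -0.002 -1.   ] jaw yaw 90.8 gap 21.9 F [ 0.3 -0.6 -1. ] j6 -68.0
delta [51.6 -0.1  0.3] turn 0.0
```

Call:
move_arm(
  deltas=[
    [[6, 0, 0], 0],
    [[12, 0, 0], 0],
    [[18, 0, 0], 0],
    [[24, 0, 0], 0],
    [[30, 0, 0], 0],
    [[35, 0, 0], 0],
    [[40, 0, 0], 0],
    [[44, 0, 0], 0],
    [[48, 0, 0], 0],
    [[51, 0, 0], 0],
    [[53, 0, 0], 0],
    [[53, 0, 0], 0],
  ],
)

```text
time: 9.2
tool_pos: [511.1, 269.7, 42.7]
tcp_rot: [-151.9, 89.7, -151.1]
ft_force: [-10.9, -2.1, 15.8]
finger_gap: 21.9
```

```bash
python3 - <<'E'
from h import *
np.set_printoptions(precision=1,suppress=True)
delta([512,269.6,42.7],90.75)
p,d=r.snapshot("side"); C=cloud("side",d)
k=(C[...,0]>415)&(C[...,0]<740)&(abs(C[...,1]-269)<60)&(C[...,2]>25)&(C[...,2]<75)
for a,b in((430,458),(640,740)):
    w=C[k&(C[...,0]>a)&(C[...,0]<b)]; print(a,len(w),w.min(0),np.median(w,0),w.max(0)) if len(w) else 0
cv2.imwrite("pics/press.png",cv2.resize(p[60:180,140:310,::-1],None,fx=4,fy=4,interpolation=2))
E
```

```text
t 9.2 pos [511.1 269.7  42.7] x-axis [-0. -0. -1.] jaw yaw 90.8 gap 21.9 F [-10.9  -2.1  15.8] j6 -68.0
delta [-0.  -0.1  0.9] turn 0.0
430 72 [433.8 253.3  43.8] [444.4 261.7  57.5] [457.7 275.9  64.9]
640 368 [640.1 231.1  36.9] [679.1 269.1  44.1] [721.7 316.   49.6]
```

View pics/press.png

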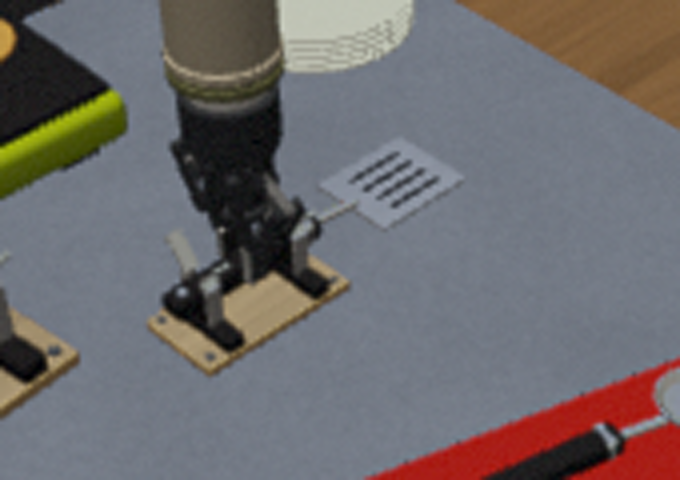

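Press picture: the handle sits in both clips (about (205,290) and (300,235)). The blade top is at z 44, so the underside is at about 41, and the wrist reads +16 N up, so it is seated on the stop. I'll release and retreat.

Call:
move_arm(
  deltas=[
    [[0, 0, 0], 0],
    [[0, 0, 0], 0],
    [[0, 0, 0], 0],
    [[0, 0, 0], 0],
    [[0, 0, 0], 0],
    [[0, 0, 0], 0],
  ],
  jaw=1,
)

```text
time: 10.0
tool_pos: [511.1, 269.7, 42.6]
tcp_rot: [-152.1, 89.7, -151.3]
ft_force: [0.7, -0.2, -0.0]
finger_gap: 85.2
```

Call:
move_arm(
  deltas=[
    [[-10, 0, 0], 0],
    [[-30, 0, 0], 0],
    [[-60, 0, 0], 0],
    [[-100, 0, 0], 0],
    [[-140, 0, 0], 0],
    [[-160, 0, 0], 0],
    [[-160, 50, 0], 0],
    [[-160, 110, 0], 0],
    [[-160, 160, 0], 0],
    [[-160, 180, 0], 0],
    [[-160, 180, 0], 0],
  ],
)

```text
time: 11.38
tool_pos: [508.5, 451.2, 201.5]
tcp_rot: [-151.3, 89.7, -150.4]
ft_force: [-0.5, -0.5, 0.4]
finger_gap: 85.6
```

```bash
python3 - <<'E'
from h import *
np.set_printoptions(precision=1,suppress=True)
delta([512,269.6,42.7],90.75)
im=[]
for n in("top","side"):
    p,d=r.snapshot(n); C=cloud(n,d)
    k=(C[...,0]>415)&(C[...,0]<740)&(abs(C[...,1]-269)<60)&(C[...,2]>25)&(C[...,2]<75)
    for a,b in((430,458),(480,545),(640,740)):
        w=C[k&(C[...,0]>a)&(C[...,0]<b)]; print(n,a,len(w),w.min(0),np.median(w,0),w.max(0)) if len(w) else 0
    im.append(p[60:220,90:260] if n=="top" else p[60:220,140:310])
    q=np.load(n+"0.npz")["p"].astype(int); dd=abs(p.astype(int)-q).max(-1)>60
    s=(slice(70,200),slice(340,390)) if n=="top" else (slice(205,260),slice(290,400)); t=(slice(80,185),slice(255,296)) if n=="top" else (slice(145,195),slice(245,330))
    print("changed px knife",dd[s].sum(),"spoon",dd[t].sum())
cv2.imwrite("pics/end.png",cv2.resize(np.hstack(im)[:,:,::-1],None,fx=2.3,fy=2.3,interpolation=2))
E
```

```text
t 11.38 pos [508.5 451.2 201.5] x-axis [-0. -0. -1.] jaw yaw 90.9 gap 85.6 F [-0.5 -0.5  0.4] j6 -53.7
delta [ 159.3 -181.2    1.5] turn 0.1
top 430 88 [435.2 255.4  41.9] [446.2 266.2  59.1] [457.7 278.5  67.6]
top 480 217 [480.3 255.8  46.6] [510.8 266.5  60. ] [544.9 280.8  68. ]
top 640 749 [640.  229.1  36.2] [679.8 269.3  43.7] [720.8 310.7  52.1]
changed px knife 47 spoon 0
side 430 73 [435.  254.2  42.3] [444.  262.7  58.5] [457.8 280.5  64.6]
side 480 154 [481.1 252.5  40. ] [513.5 261.6  58.9] [544.4 281.8  64.5]
side 640 375 [640.3 227.9  38.3] [679.7 269.9  43.8] [722.3 314.7  49.9]
changed px knife 164 spoon 43
```

View pics/end.png

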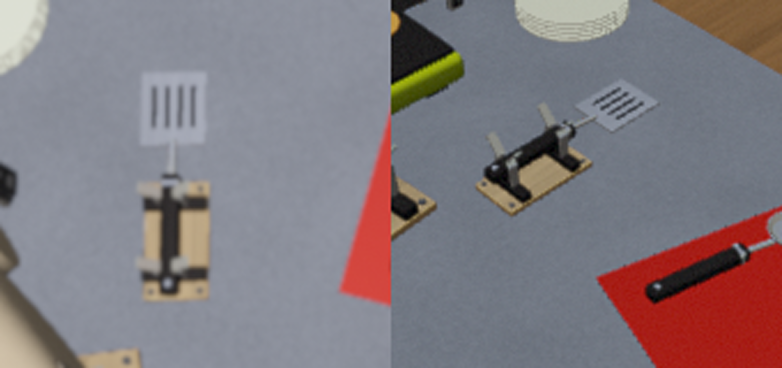

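End picture: the handle lies level in both clips, the gripper is clear, the handle top is at z 59–60 (underside about 40) and x runs 435 to 721. My knife and spoon check windows overlap where the turner was lying, which would explain the changed pixels. Handing in.

```bash
python3 - <<'E'
from h import *
np.set_printoptions(precision=1,suppress=True)
for n in("top","side"):
    p,d=r.snapshot(n);hsv=cv2.cvtColor(p,cv2.COLOR_RGB2HSV)
    for nm,b in(("spoon",(255,125,290,185) if n=="top" else (245,160,300,196)),("knife",(343,150,375,202) if n=="top" else (294,224,356,258))):
        for f,h in(("before",cv2.cvtColor(np.load(n+"0.npz")["p"],cv2.COLOR_RGB2HSV)),("now",hsv)):
            v,u=np.nonzero(h[b[1]:b[3],b[0]:b[2],2]<75); print(n,nm,f,len(u),round(u.mean(),2),round(v.mean(),2))
print(r.sense()["qd"],r.hand_in())
E
```

```text
top spoon before 202 13.39 28.97
top spoon now 203 13.45 28.86
top knife before 247 11.36 24.93
top knife now 248 11.33 25.02
side spoon before 368 27.4 18.74
side spoon now 366 27.31 18.76
side knife before 477 29.43 17.68
side knife now 476 29.38 17.69
the job is handed in; nothing more can be done
[-0.3 -0.3  0.1  0.1 -0.1  0.2] None
```

The turner is clipped into the smaller holder, the one with the 150 x 80 mm base, and the job is handed in at about 11.5 s of the 35 s allowed. I gripped it at mid-handle, pressed it level into both clips until it met the stop (16 N up at the wrist), then let go and moved the gripper clear.

- **Turner pose:** in both views the handle top is at z about 59–60, so the underside is about 40. The handle middle is within about 2 mm of midway between the clips, and it lies level and on the centre line to within a few mm.
- **Other utensils:** the palette knife and spoon handles moved less than 0.15 pixel in either view, so they are where they started.
- **Disagreement:** an earlier pixel-difference check showed some changed pixels near the knife and spoon. Its windows overlapped the spot the turner left, and the tighter check above found no shift. No check failed.

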